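# Throw off the ratchet pawl of a bench lift and lower its platform

## Task

The platform of the bench lift, with a glass beaker on it, is held up by a ratchet pawl. Pick up the screwdriver that lies beside the lift, lift the pawl's tail from underneath with its shaft and flip the pawl right over so that it stays thrown back; keep your gripper off the pawl. Then lay the screwdriver down on the bench and push the platform gently all the way down to its bottom stop, with the beaker still standing on it and the other things on the bench left where they are.

Things in the scene. Friction and masses are not known exactly. Their poses are not given: they have to be found in the camera images.
- lift: Bench lift, origin under it at bench level. x = away from its front (front faces -x), y = side to which the pawl's tail sticks out, z up. Grey foot x -115 to 65, y -120 to 80 mm, 12 high. Fixed aluminium column 222 high, x 25 to 55, y -18 to 8. Steel bracket that carries the pivot: x 15 to 29, y up to 56, z 151 to 179.
- pawl_pivot (a point): Pivot of the pawl, fixed to the lift at x 0, y 42, z 165 mm of its frame, with the lift's axes. The platform's steel rack stands beside the pawl: x -8 to 12, its teeth point to +y and end at y 29 mm, its top is 130 mm + the platform's joint value above the bench. In front of the pawl's tail the space is free.
- pawl (a joint): Angle (rad) of the dark steel pawl about its pivot (lift's x axis). 0 = engaged: its hook lies under a tooth of the rack, so the platform can not go down. Grows as the tail is lifted; stop at 2.0 = thrown back. Swings freely under its own weight (80 g): falls back to 0 from below 1.45, falls over to 2.0 and stays from beyond 1.6.
- pawl_tail (a point): Point on the tail's centre line, 80 mm from the pivot; axes turn with the pawl (x = pivot axis). The tail is a straight bar 12 mm wide (lift's x) and 10 mm thick that leaves the pivot to +y, 8 degrees above level when engaged, and ends in a round head 20 mm across, 118 mm from the pivot. Nothing is under it.
- platform (a joint): Height (m) of the platform above its bottom stop: starts at about 0.08, 0 = fully down. Stiff guide: it stays at the height where it is left. With the pawl thrown back about 5 N downward (plus 15 N per m/s) moves it; with the pawl engaged it stops at about 0.072.
- platform_tab (a point): Centre of the black upright grip tab at the platform's front edge, lift's axes: 26 mm wide (y), 12 thick (x), 34 tall, its top 17 mm and its foot 17 mm from this point. The aluminium plate under it is 120 (x) by 105 mm (y); fully down its upper face is 40 mm and this point 57 mm above the bench. Pinch it across y from above, or press on its top.
- beaker_center (a point): Centre, half-way up, of the clear glass beaker (55 mm across, 64 mm high, 36 to 90 g) that stands loose on the platform about 80 mm behind the tab; z is its upright axis.
- screwdriver_grip (a point): Centre of the screwdriver's yellow handle (88 mm long, 20 thick; 60 g), 10 mm above the bench as it lies. y axis along the tool: the steel tip is 138 mm from here in -y, the bare shaft (5 mm across, axis 9 mm above the bench as it lies) begins 40 mm from here in -y, the handle ends 48 mm in +y. At the start the tip points roughly away from the robot.
- mouse: Bystander: black computer mouse 108 x 54 x 36 mm, origin under its centre.
- timer: Bystander: white bench timer 58 x 62 x 20 mm, origin under its centre.
- tape_roll: Bystander: roll of blue tape lying flat, 81 mm across, 25 mm high, origin under its centre.
There are look-alikes about, which are no part of the job. What is shaped like the part that bears beaker_center but green is not meant.

How it is judged:
By the outcome, as a careful person would: the job done as asked, in the order asked, and still so for the second after the job is handed in, with the robot touching nothing.
It also fails if it takes over 61 s, if anything falls off the work surface, if the arm or the gripper's body presses on something with over 40 N, if the wrist force passes 120 N, or if a joint passes its speed limit or range.

## Robot

A 6-joint arm with a two-finger parallel gripper is mounted at the origin on a cart in front of the work surface, level with it; the furniture and walls round the work are solid. World frame = base frame: x ahead of the robot, y to its left, z up, the work surface at z = 0. Lengths are in mm, angles in rad, forces in N, time in s.
With the tool pointing down it reaches from about 350 to 875 mm from the base axis. Payload 4.2 kg.
Tool frame: the origin (TCP) lies at the very end of the fingers, on their centre line; the grasp point (between the pads) lies arm.grip_point_offset behind it (arm.grip_point_offset is the distance from the TCP to the grasp point, in mm); z points along the fingers, y is the line along which they close (so a half turn about z gives the same grasp; the last joint's range is limited). The gripper opens to 85 mm and grips with 20 to 120 N. Pads are 22 mm wide; open, the fingers measure 114 mm over their backs; the gripper's body (76 mm by 85 mm) begins 54 mm behind the grasp point. The pads swing forward as they close: fully open they stand 13 mm farther back than shut.
Start: joints at [-1.035, 0.385, 0.008, 0, -1.194, -0.259], TCP at [170.816, -601.183, 231.312] pointing down, gripper open.
Joint ranges: [-3.14, 3.14], [-1.21, 2.06], [-1.07, 1.41], [-3.16, 2.05], [-2.99, -0.16], [-3.1, 3.1]. Speed limits (rad/s): [2.79, 2.79, 3.14, 3.14, 3.14, 3.14].

## Interface

Orientations are given as a unit quaternion [x, y, z, w].
In Python, from bench import arm, cams, ticket gives the robot as it stands.
- The arm moves only by the tool servo_tool, never from a script. Its argument "commands" is a list that holds one entry, the list of rows, each a list of 7 numbers: the closure in counts, from 0 (fully open) to 255 (shut), then the shift along the tool's x, y, z in m, then the turn, a rotation vector about the tool's x, y, z in degrees. In form: [[[grip, x, y, z, ax, ay, az], ...]]. A call has 1 to 10 rows; each row shifts and turns the commanded pose from where the row before left it, along the tool's axes as they then stand; what a row does not reach is not made up. A row lasts 1/12 s, in which the tool goes at most 41.7 mm and 7.16 degrees, less where a joint would pass 70% of its speed; a pose out of reach is approached as far as the arm can. A call with a gripper value outside its range is refused whole. The fingers move at their own pace and stop on an object; the grip force is fixed at half the most. Time passes only in rows, so rows that do not move let the fingers close. It gives the time, the measured TCP pose, the force, the opening and the grip force at its end, in the units of the state.
- arm.read_state(): the state, without advancing time (a new reading comes with each control period).
- cams.get_image(name): name is "scene" or "top"; returns a dict with "frame" (420x560x3 uint8, blue, green, red), "K" (3x3 intrinsics, pixels), "k1" (the pictures are not rectified: a ray, as slopes to the right and down, at radius r is drawn at 1 + k1 r^2 times it, then the intrinsics apply), "T" (4x4, takes a point from camera to world coordinates). Camera axes: x right, y up, looking along -z (the intrinsics and any distortion apply to the point x, -y, -z); pixel columns grow to the right and rows downward; lengths in mm; the calibration is good to about 2 mm. A picture is of the moment at which its call begins. There is no depth.
- ticket.job_done(): hands the job in; it is judged then, once.
The state is a dict: "clock": time; "joints": joint angles; "joint_vel": joint speeds; "joint_efforts": joint torques, N m; "position": TCP position; "ee_rot": TCP orientation; "contact_force": force on the tool from outside, world axes, zero at the start; "wrist_torque": the same for the moment, N m; "gripper_width": finger opening in mm; "grasp_force": force on a finger pad.
Only numpy, scipy, OpenCV 4.12 (cv2) and the standard library are available. Lean on these libraries where they do the work, as an engineer would, in place of code of your own. Each camera call takes 0.05 s, during which the arm holds its last target. There are 200 camera calls.

## Working session

There is one attempt and no reset: what is moved stays moved. The work goes in short steps, Python scripts to look and compute and a tool call to move; the robot and the scene stay as the last step left them, time stands still between calls to the robot, and variables do not carry over. Pictures are saved under pics/ and viewed, at most 10 in all, crops included, and the job is handed in when it is done.

Besides the shell and the picture viewer there is one more tool, called after "Emit:" by a JSON object that holds its "method" and its "body". servo_tool: Moves the arm, as the interface text tells. Its arguments: {"type":"object","properties":{"commands":{"type":"array","items":{"type":"array","items":{"type":"array","items":{"type":"number"}}}}},"required":["commands"]}

```bash
mkdir -p pics; ls; python3 - <<'E'
from bench import arm,cams
import cv2
s=arm.read_state();print(s, arm.grip_point_offset)
for n in("scene","top"):
    d=cams.get_image(n);cv2.imwrite(f"pics/{n}0.png",d["frame"]);print(n,d["K"],d["k1"],d["T"])
E
```

```text
pics
{'clock': 0.0, 'joints': array([-1.03538550e+00,  3.85547975e-01,  6.61955155e-03, -4.93515122e-04,
       -1.19398238e+00, -2.58563687e-01]), 'joint_vel': array([ 7.21693966e-04, -7.51772982e-04, -2.73021629e-05,  2.87161177e-05,
       -1.86081268e-03,  2.25862336e-04]), 'joint_efforts': array([-5.00163933e-04, -3.92288339e+01,  1.88402241e+01,  4.18626219e+00,
       -4.66760379e-03,  2.75322085e-07]), 'position': array([ 170.66389792, -600.64241895,  230.22511282]), 'ee_rot': array([-1.37891684e-01,  9.90446724e-01,  1.06369188e-03, -1.97259079e-04]), 'contact_force': array([-0.13406264, -0.80847193,  0.28837673]), 'wrist_torque': array([-0.01284026, -0.01363439,  0.00155662]), 'grasp_force': 0.0, 'gripper_width': 85.56425632646109} 18.700000000000003
scene [[525.81492269   0.         277.01283022]
 [  0.         525.81492269 210.32327712]
 [  0.           0.           1.        ]] 0.06788373508690085 [[-6.07417355e-01  3.75958422e-01 -6.99785268e-01 -4.25715740e+02]
 [-7.94113441e-01 -2.64433784e-01  5.47228121e-01  8.23270685e+02]
 [ 2.06881545e-02  8.88104745e-01  4.59175306e-01  7.56852314e+02]
 [ 0.00000000e+00  0.00000000e+00  0.00000000e+00  1.00000000e+00]]
top [[380.68667826   0.         277.62830093]
 [  0.         380.68667826 211.20541893]
 [  0.           0.           1.        ]] -0.02791279523190347 [[-2.72641655e-02  9.88906593e-01 -1.46015122e-01  3.78879798e+02]
 [-9.99566996e-01 -2.85872863e-02 -6.97048311e-03  7.97730142e+01]
 [-1.10673328e-02  1.45761853e-01  9.89257801e-01  1.05380967e+03]
 [ 0.00000000e+00  0.00000000e+00  0.00000000e+00  1.00000000e+00]]
```

View pics/scene0.png

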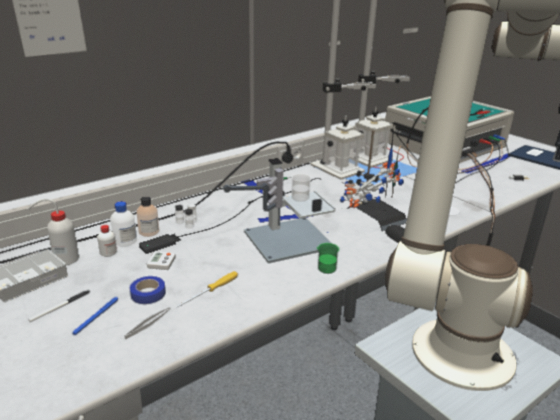

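View pics/top0.png

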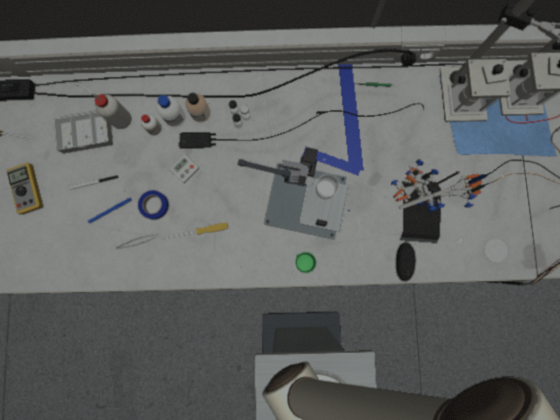

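The scene picture shows the lift (column near (275,195), pawl tail out to (228,188), tab (317,205), beaker (301,188)) and the screwdriver with handle (225,282) and tip near (178,306). In the top picture the handle is at (212,229), the shaft runs left to (160,235), the pawl head is at (241,162), the tab at (321,222) and the beaker at (326,187). The green cup at (305,262) in the top picture is the look-alike. The other long tools, the pens at (95,310) and (60,305) in the scene picture and the tweezers at (147,322), are not yellow.

```bash
cat > h.py <<'E'
import numpy as np, cv2
from bench import arm,cams
def ray(d,uv):
    K=d["K"];p=np.array([(uv[0]-K[0,2])/K[0,0],(uv[1]-K[1,2])/K[1,1]]);q=p.copy()
    for _ in range(20): q=p/(1+d["k1"]*(q@q))
    v=d["T"][:3,:3]@np.array([q[0],-q[1],-1]);return d["T"][:3,3],v/np.linalg.norm(v)
def plane(d,uv,z):
    o,v=ray(d,uv);return o+v*(z-o[2])/v[2]
def tri(d1,a,d2,b):
    o1,v1=ray(d1,a);o2,v2=ray(d2,b)
    A=np.stack([v1,-v2],1);s=np.linalg.lstsq(A,o2-o1,rcond=None)[0]
    p,q=o1+s[0]*v1,o2+s[1]*v2;return (p+q)/2,np.linalg.norm(p-q)
def proj(d,P):
    T=d["T"];c=T[:3,:3].T@(np.asarray(P,float)-T[:3,3]);x=np.array([c[0],-c[1]])/-c[2]
    x=x*(1+d["k1"]*(x@x));return np.array([d["K"][0,0]*x[0]+d["K"][0,2],d["K"][1,1]*x[1]+d["K"][1,2]])
def crop(f,x0,y0,x1,y1,k,name):
    c=cv2.resize(f[y0:y1,x0:x1],None,fx=k,fy=k,interpolation=cv2.INTER_CUBIC);cv2.imwrite(name,c);return c
E
python3 - <<'E'
from h import *
s,t=cams.get_image("scene"),cams.get_image("top")
a=crop(t["frame"],140,140,360,250,3.6,"pics/a.png");b=crop(s["frame"],170,140,345,315,3.4,"pics/b.png")
for d in(s,t):
    h=cv2.cvtColor(d["frame"],cv2.COLOR_BGR2HSV);m=cv2.inRange(h,(15,120,90),(32,255,255))
    n,l,st,c=cv2.connectedComponentsWithStats(m)
    for i in range(1,n):
        if st[i,4]>30:
            pts=np.argwhere(l==i)[:,::-1].astype(np.float32);print(st[i],c[i],cv2.minAreaRect(pts),plane(d,c[i],10).round(1))
E
```

```text
[209 272  28  19 171] [223.29239766 280.03508772] ((222.81668090820312, 280.20172119140625), (6.3341522216796875, 30.0406494140625), 62.241458892822266) [493.  266.8  10. ]
[ 18 164  21  49 184] [ 30.78804348 191.36956522] ((30.878429412841797, 189.1734161376953), (19.04524803161621, 48.94944763183594), 8.47114372253418) [610.4 788.5  10. ]
[197 223  30  11 151] [212.2384106  228.03311258] ((211.51922607421875, 228.09613037109375), (5.491251468658447, 30.005769729614258), 78.69007110595703) [491.2 268.9  10. ]
```

View pics/a.png

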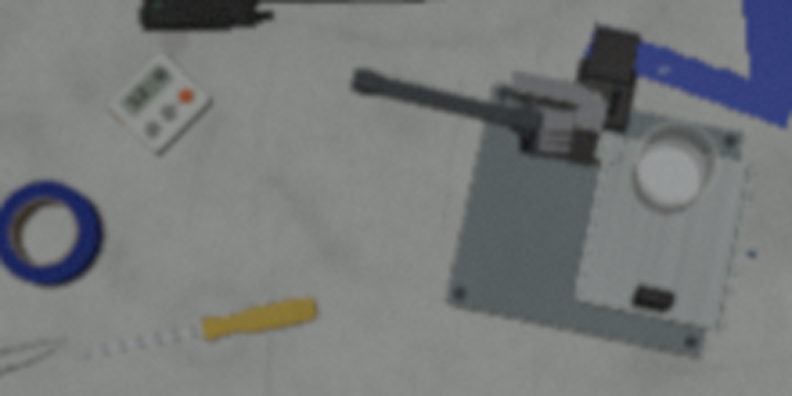

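View pics/b.png

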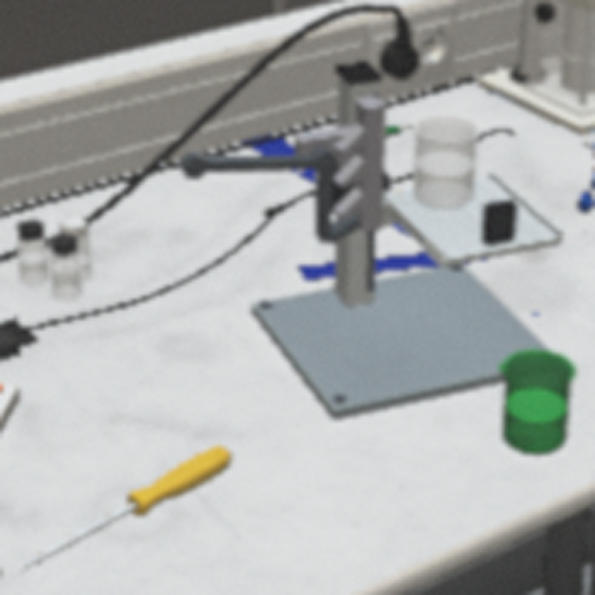

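Crop a (top): the yellow handle runs from (203,328) to (317,308) and its shaft goes left to about (88,352). The foot's corners are at (448,303), (700,357), (745,130) and (490,85); the pawl head is at (365,80), the tab at (653,297), the clear beaker at (670,170). Crop b (scene): head (193,163), tab (500,222), foot corners (253,308) and (335,415). The clear beaker on the platform is the one meant, and the green one on the bench is not.

```bash
cat > m.py <<'E'
from h import *
s,t=cams.get_image("scene"),cams.get_image("top")
A=lambda u,v:(140+(u+.5)/3.6-.5,140+(v+.5)/3.6-.5)
B=lambda u,v:(170+(u+.5)/3.4-.5,140+(v+.5)/3.4-.5)
C=[plane(t,A(*p),12) for p in((448,303),(700,357),(745,130),(490,85))]
L=np.array([[-115,80],[-115,-120],[65,-120],[65,80]],float);W=np.array(C)[:,:2]
a=L-L.mean(0);b=W-W.mean(0);yaw=np.arctan2((a[:,0]*b[:,1]-a[:,1]*b[:,0]).sum(),(a*b).sum())
R=np.array([[np.cos(yaw),-np.sin(yaw)],[np.sin(yaw),np.cos(yaw)]]);o=W.mean(0)-R@L.mean(0)
print("lift",o,"yaw deg",np.degrees(yaw),"resid",np.round(W-(L@R.T+o),1).tolist())
print("scene corners",plane(s,B(253,308),12),plane(s,B(335,413),12), "pred",(L@R.T+o)[[3,0]])
l2w=lambda p:np.r_[R@np.array(p[:2])+o,p[2]]
w2l=lambda p:np.r_[R.T@(np.array(p[:2])-o),p[2]]
if __name__=="__main__":
    h,e=tri(s,B(193,163),t,A(365,80));print("head",h,e,w2l(h),"expect y",42+118*np.cos(.14),165+118*np.sin(.14))
    g,e=tri(s,B(500,222),t,A(653,297));print("tab",g,e,w2l(g))
    print("tail80",l2w((0,42+80*np.cos(.14),165+80*np.sin(.14))))
    print("pivot",l2w((0,42,165)))
    for z in(10,):
        e1=plane(t,A(203,329),z);e2=plane(t,A(317,308),z);tp=plane(t,A(85,352),8);print("driver",e1,e2,np.linalg.norm(e1-e2),tp,(e1+e2)/2,np.degrees(np.arctan2(*(e2-e1)[[1,0]])))
        e1=plane(s,B(132,502),z);e2=plane(s,B(229,455),z);tp=plane(s,B(20,573),8);print("driverS",e1,e2,np.linalg.norm(e1-e2),tp,np.degrees(np.arctan2(*(e2-e1)[[1,0]])))
    x=arm.read_state()
    from scipy.spatial.transform import Rotation as Ro
    print(Ro.from_quat(x["ee_rot"]).as_matrix().round(3).tolist())
E
python3 m.py
```

```text
lift [590.72578682  23.91043641] yaw deg -12.961254294050224 resid [[2.1, -2.3], [0.2, 2.1], [0.3, -1.2], [-2.6, 1.4]]
scene corners [665.13835646  88.40349144  12.        ] [494.58287228 128.81914222  12.        ] pred [[672.013082    87.29320728]
 [496.59912867 127.66578435]]
head [627.22729701 168.49610044 182.50468288] 1.6913328656653386 [  3.14210189 149.0889053  182.50468288] expect y 158.84548755309117 181.4660875280199
tab [483.79525291 -18.75206305 137.09936501] 1.7645480800287228 [-94.63729243 -65.55921617 137.09936501]
tail80 [617.91386441 142.03933776 176.16344917]
pivot [600.1460548   64.84035886 165.        ]
driver [484.15958874 313.84588178  10.        ] [497.88922361 226.07197757  10.        ] 88.84121304133156 [469.13758307 405.35330493   8.        ] [491.02440618 269.95892968  10.        ] -81.10980697060549
driverS [488.21900709 311.46071917  10.        ] [497.03180374 223.99652116  10.        ] 87.907060686544 [465.35579937 410.76967604   8.        ] -84.2463586780511
[[-0.962, -0.273, -0.0], [-0.273, 0.962, 0.001], [0.0, 0.001, -1.0]]
```

Emit:
{"method": "servo_tool", "body": {"commands": [[[0, -0.0287, 0.0279, 0, 0, 0, 0], [0, -0.0287, 0.0279, 0, 0, 0, 0], [0, -0.0287, 0.0279, 0, 0, 0, 0], [0, -0.0287, 0.0279, 0, 0, 0, 0], [0, -0.0287, 0.0279, 0, 0, 0, 0], [0, -0.0287, 0.0279, 0, 0, 0, 0], [0, -0.0287, 0.0279, 0, 0, 0, 0], [0, -0.0287, 0.0279, 0, 0, 0, 0], [0, -0.0287, 0.0279, 0, 0, 0, 0], [0, -0.0287, 0.0279, 0, 0, 0, 0]]]}}

```text
clock: 1.13
position: [371.2, -252.6, 231.7]
ee_rot: [-0.138, 0.99, -0.0, 0.0]
contact_force: [1.7, -1.1, 0.3]
gripper_width: 85.3
grasp_force: 0.0
```

Emit:
{"method": "servo_tool", "body": {"commands": [[[0, -0.0287, 0.0279, 0, 0, 0, 0], [0, -0.0287, 0.0279, 0, 0, 0, 0], [0, -0.0287, 0.0279, 0, 0, 0, 0], [0, -0.0158, 0.035, 0, 0, 0, 0], [0, -0.0158, 0.035, 0, 0, 0, 0], [0, -0.0158, 0.035, 0, 0, 0, 0], [0, -0.0158, 0.035, 0, 0, 0, 0], [0, -0.0158, 0.035, 0, 0, 0, 0], [0, -0.0158, 0.035, 0, 0, 0, 0], [0, -0.0158, 0.035, 0, 0, 0, 0]]]}}

```text
clock: 1.97
position: [469.8, 117.5, 231.6]
ee_rot: [-0.138, 0.99, 0.0, 0.0]
contact_force: [0.7, -0.4, -0.4]
gripper_width: 85.7
grasp_force: 0.0
```

Emit:
{"method": "servo_tool", "body": {"commands": [[[0, -0.0158, 0.035, 0, 0, 0, 0], [0, -0.0158, 0.035, 0, 0, 0, 0], [0, -0.0158, 0.035, 0, 0, 0, 0], [0, -0.0158, 0.035, 0, 0, 0, 0], [0, 0, 0, 0, 0, 0, -6.8], [0, 0, 0, 0, 0, 0, -6.8], [0, 0, 0, 0, 0, 0, -6.8], [0, 0, 0, 0, 0, 0, -6.8], [0, 0, 0, 0, 0, 0, -6.8], [0, 0, 0, 0, 0, 0, -6.8]]]}}

```text
clock: 2.8
position: [492.5, 267.6, 231.2]
ee_rot: [-0.477, 0.879, 0.0, -0.0]
contact_force: [-0.0, -0.3, -0.9]
gripper_width: 85.8
grasp_force: 0.0
```

Emit:
{"method": "servo_tool", "body": {"commands": [[[0, 0, 0, 0, 0, 0, -6.8], [0, 0, 0, 0, 0, 0, -6.8], [0, 0, 0, 0, 0, 0, -6.8], [0, 0, 0, 0, 0, 0, -6.8], [0, 0, 0, 0, 0, 0, -6.8], [0, 0, 0, 0, 0, 0, -6.7], [0, 0, 0, 0, 0, 0, 0], [0, 0, 0, 0, 0, 0, 0]]]}}

```text
clock: 3.47
position: [492.5, 267.5, 231.3]
ee_rot: [0.75, -0.661, -0.0, 0.0]
contact_force: [-1.1, 0.7, -0.7]
gripper_width: 85.5
grasp_force: 0.0
```

Emit:
{"method": "servo_tool", "body": {"commands": [[[0, 0, 0, 0.038, 0, 0, 0], [0, 0, 0, 0.038, 0, 0, 0], [0, 0, 0, 0.038, 0, 0, 0], [0, 0, 0, 0.038, 0, 0, 0], [0, 0, 0, 0.03, 0, 0, 0], [0, 0, 0, 0.02, 0, 0, 0], [0, 0, 0, 0.014, 0, 0, 0], [0, 0, 0, 0.008, 0, 0, 0], [0, 0, 0, 0.004, 0, 0, 0], [0, 0, 0, 0, 0, 0, 0]]]}}

```text
clock: 4.3
position: [492.5, 267.5, 2.9]
ee_rot: [0.751, -0.661, -0.0, 0.0]
contact_force: [0.3, 0.2, -0.0]
gripper_width: 85.6
grasp_force: 0.0
```

Emit:
{"method": "servo_tool", "body": {"commands": [[[120, 0, 0, 0, 0, 0, 0], [170, 0, 0, 0, 0, 0, 0], [220, 0, 0, 0, 0, 0, 0], [255, 0, 0, 0, 0, 0, 0], [255, 0, 0, 0, 0, 0, 0], [255, 0, 0, 0, 0, 0, 0], [255, 0, 0, 0, 0, 0, 0], [255, 0, 0, 0, 0, 0, 0], [255, 0, 0, 0, 0, 0, 0], [255, 0, 0, 0, 0, 0, 0]]]}}

```text
clock: 5.13
position: [492.9, 267.8, 4.1]
ee_rot: [0.751, -0.66, 0.0, -0.001]
contact_force: [-0.8, -1.0, 5.7]
gripper_width: 18.1
grasp_force: 58.5
```

Emit:
{"method": "servo_tool", "body": {"commands": [[[255, 0, 0, -0.01, 0, 0, 0], [255, 0, 0, -0.025, 0, 0, 0], [255, 0, 0, -0.035, 0, 0, 0], [255, 0, 0, -0.035, 0, 0, 0], [255, 0, 0, -0.025, 0, 0, 0], [255, 0, 0, -0.015, 0, 0, 3], [255, 0, 0, 0, 0, 0, 6.5], [255, 0, 0, 0, 0, 0, 6.5], [255, 0, 0, 0, 0, 0, 6.5], [255, 0, 0, 0, 0, 0, 6.5]]]}}

```text
clock: 5.97
position: [492.2, 267.3, 148.7]
ee_rot: [-0.559, 0.829, 0.0, -0.0]
contact_force: [-0.4, -0.1, -1.3]
gripper_width: 17.9
grasp_force: 58.6
```

Emit:
{"method": "servo_tool", "body": {"commands": [[[255, 0, 0, 0, 0, 0, 6.5], [255, 0, 0, 0, 0, 0, 6.5], [255, 0, 0, 0, 0, 0, 6.5], [255, 0, 0, 0, 0, 0, 6.5], [255, 0, 0, 0, 0, 0, 6.5], [255, 0, 0, 0, 0, 0, 6.5], [255, 0, 0, 0, 0, 0, 6.5], [255, 0, 0, 0, 0, 0, 6.5], [255, 0, 0, 0, 0, 0, 6.5], [255, 0, 0, 0, 0, 0, 6.5]]]}}

```text
clock: 6.8
position: [492.2, 267.3, 148.4]
ee_rot: [-0.026, 1.0, -0.0, -0.0]
contact_force: [0.6, -0.0, -0.5]
gripper_width: 17.8
grasp_force: 58.6
```

Emit:
{"method": "servo_tool", "body": {"commands": [[[255, 0, 0, 0, 0, 0, 6.5], [255, 0, 0, 0, 0, 0, 6.5], [255, 0, 0, 0, 0, 0, 3], [255, 0, 0, 0, 0, 0, 0], [255, 0, 0, 0, 0, 0, 0]]]}}

```text
clock: 7.22
position: [492.4, 267.4, 148.4]
ee_rot: [0.109, 0.994, -0.0, -0.0]
contact_force: [0.5, 0.3, -0.9]
gripper_width: 18.1
grasp_force: 58.6
```

```bash
python3 - <<'E'
from h import *
s,t=cams.get_image("scene"),cams.get_image("top")
a=crop(t["frame"],170,130,345,260,3.0,"pics/c1.png");b=crop(s["frame"],150,130,330,310,2.9,"pics/c2.png")
w=max(a.shape[0],b.shape[0])
# side by side, each scaled to fit 800 wide
f=lambda c:cv2.resize(c,(400,int(c.shape[0]*400/c.shape[1])))
A,B=f(a),f(b);H=max(A.shape[0],B.shape[0]);o=np.zeros((H,800,3),np.uint8);o[:A.shape[0],:400]=A;o[:B.shape[0],400:]=B
cv2.imwrite("pics/c.png",o);print(arm.read_state()["position"],A.shape,B.shape)
E
```

```text
[492.43938212 267.41114841 148.36427313] (297, 400, 3) (400, 400, 3)
```

View pics/c.png

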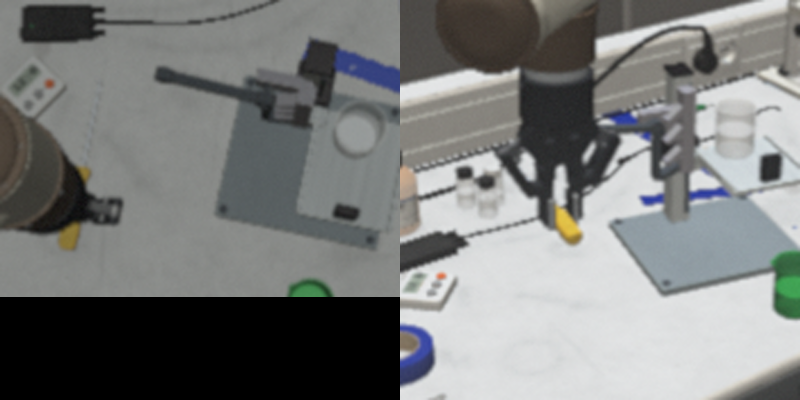

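The left half (top) shows the driver gripped across its handle (yellow at (85,172) and (68,240)). Its thin shaft points forward to about (100,85), roughly square to the tail (head (163,75)). The right half shows the handle held between the fingertips at (567,222).

Emit:
{"method": "servo_tool", "body": {"commands": [[[255, 0, -0.02, 0, 0, 0, 0], [255, -0.008, -0.02, 0, 0, 0, 0], [255, -0.01, -0.02, 0, 0, 0, 0], [255, -0.01, -0.02, 0, 0, 0, 0], [255, -0.012, -0.013, 0, 0, 0, 0], [255, -0.011, -0.01, 0, 0, 0, 0], [255, 0, 0, 0, 0, 0, 0], [255, 0, 0, 0, 0, 0, 0]]]}}

```text
clock: 7.98
position: [519.9, 155.3, 148.3]
ee_rot: [0.111, 0.994, 0.0, -0.0]
contact_force: [-0.1, 1.0, -1.6]
gripper_width: 18.0
grasp_force: 58.6
```

```bash
python3 - <<'E'
from h import *
s,t=cams.get_image("scene"),cams.get_image("top")
p=arm.read_state()["position"];print(p)
a=crop(t["frame"],200,130,330,260,3.0,"pics/d1.png");b=crop(s["frame"],190,120,320,250,3.0,"pics/d2.png")
f=lambda c:cv2.resize(c,(400,400))
cv2.imwrite("pics/d.png",np.hstack([f(a),f(b)]))
ax=np.array([np.cos(np.radians(-12.5)),np.sin(np.radians(-12.5)),0])
for r in(40,138):
    P=p+ax*r+[0,0,5];k=400/130;u=proj(t,P);v=proj(s,P);print(r,P,(u-[200,130])*k,(v-[190,120])*k+[400,0])
E
```

```text
[519.57837095 156.14077913 148.28908398]
40 [558.63021124 147.48319457 153.28908398] [158.9387178  192.99071086] [578.39502849 262.47559838]
138 [654.30721994 126.2721124  153.28908398] [183.53118674  74.19095147] [536.09140002 215.73878697]
```

View pics/d.png

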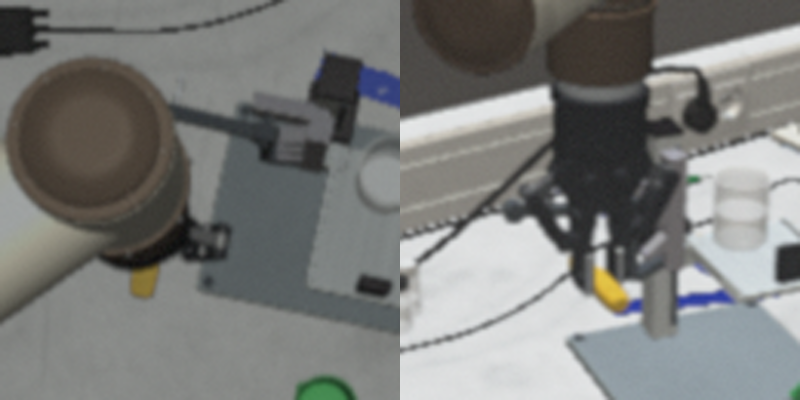

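The left picture shows the shaft passing beneath the tail, with the tip showing beyond it at about (180,85) and the tail crossing near (185,110). The right picture shows the handle at (608,288), clear of the lift.

Emit:
{"method": "servo_tool", "body": {"commands": [[[255, -0.005, 0, 0, 0, 0, 0], [255, -0.005, 0, 0, 0, 0, 0], [255, 0, 0, -0.007, 0, 0, 0], [255, 0, 0, -0.007, 0, 0, 0], [255, 0, -0.001, -0.007, 0, 0, 0], [255, 0, -0.001, -0.007, 0, 0, 0], [255, 0, -0.002, -0.006, 0, 0, 0], [255, 0, -0.002, -0.006, 0, 0, 0], [255, 0, -0.003, -0.006, 0, 0, 0], [255, 0, 0, 0, 0, 0, 0]]]}}

```text
clock: 8.92
position: [528.1, 144.7, 196.1]
ee_rot: [0.11, 0.994, 0.001, 0.001]
contact_force: [0.2, 0.5, -0.6]
gripper_width: 18.1
grasp_force: 58.7
```

```bash
python3 - <<'E'
from h import *
s=cams.get_image("scene");t=cams.get_image("top");st=arm.read_state();print(st["position"],st["contact_force"],st["wrist_torque"])
f=lambda c:cv2.resize(c,(400,400),interpolation=cv2.INTER_CUBIC)
cv2.imwrite("pics/e.png",np.hstack([f(t["frame"][120:220,210:310]),f(s["frame"][110:220,210:320])]))
E
```

```text
[527.7319852  144.80550667 194.74105719] [ 0.12656821 -0.05286608 -1.80959959] [ 0.08245227 -0.01392481  0.03652252]
```

View pics/e.png

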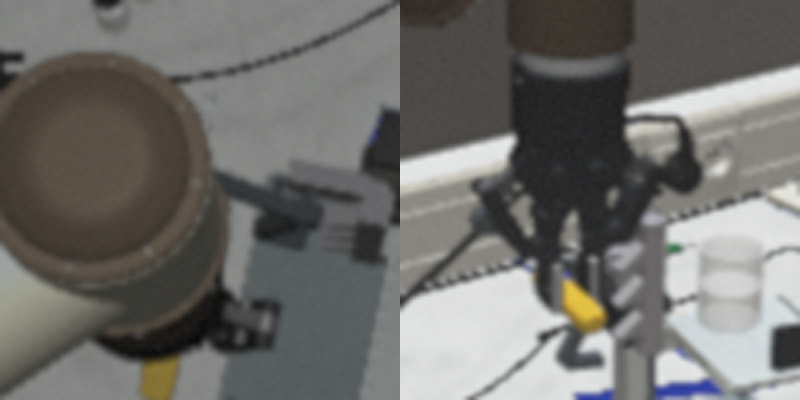

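In the right picture the pawl's hook has swung away from the rack (about (580,355)), and in the left one the shaft's tip shows beyond the tail at (208,98). The pawl is therefore being lifted, by the shaft alone.

Emit:
{"method": "servo_tool", "body": {"commands": [[[255, 0, -0.005, -0.0075, 0, 0, 0], [255, 0, -0.006, -0.0075, 0, 0, 0], [255, 0, -0.007, -0.006, 0, 0, 0], [255, 0, -0.0075, -0.006, 0, 0, 0], [255, 0, -0.0085, -0.004, 0, 0, 0], [255, 0, -0.0085, -0.0035, 0, 0, 0], [255, 0, -0.009, -0.002, 0, 0, 0], [255, 0, -0.009, -0.001, 0, 0, 0], [255, 0, 0, 0, 0, 0, 0]]]}}

```text
clock: 9.77
position: [513.8, 84.2, 232.1]
ee_rot: [0.111, 0.994, -0.0, -0.0]
contact_force: [0.2, -0.1, -0.3]
gripper_width: 18.1
grasp_force: 58.6
```

Emit:
{"method": "servo_tool", "body": {"commands": [[[255, 0, -0.006, 0, 0, 0, 0], [255, 0, -0.006, 0, 0, 0, 0], [255, 0, -0.006, 0, 0, 0, 0], [255, 0, -0.004, 0, 0, 0, 0], [255, 0, 0, 0, 0, 0, 0], [255, 0, 0, 0, 0, 0, 0], [255, 0, 0, 0, 0, 0, 0]]]}}

```text
clock: 10.35
position: [509.6, 64.5, 231.8]
ee_rot: [0.11, 0.994, 0.0, 0.0]
contact_force: [0.3, 0.6, -0.8]
gripper_width: 17.9
grasp_force: 58.6
```

```bash
python3 - <<'E'
from h import *
s=cams.get_image("scene");t=cams.get_image("top");st=arm.read_state();print(st["position"],st["contact_force"],st["wrist_torque"])
f=lambda c:cv2.resize(c,(400,400),interpolation=cv2.INTER_CUBIC)
cv2.imwrite("pics/f.png",np.hstack([f(t["frame"][120:250,220:350]),f(s["frame"][100:240,210:350])]))
E
```

```text
[509.64507297  64.60418427 231.79663787] [-0.03054444  0.90458012 -1.09136925] [0.01355728 0.05034946 0.02327127]
```

View pics/f.png

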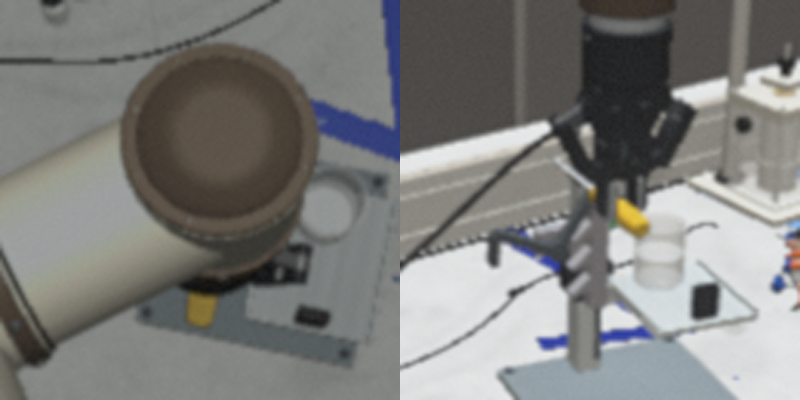

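The right picture shows the hook arm swung out to the left at (495,245), over level, so the pawl is past its dead point. Clear beaker (660,250) and platform are unchanged. I now back the driver out and put it down in the free spot left of the lift.

Emit:
{"method": "servo_tool", "body": {"commands": [[[255, 0.005, 0, -0.01, 0, 0, 0], [255, 0.02, 0, -0.01, 0, 0, 0], [255, 0.03, 0, 0, 0, 0, 0], [255, 0.03, 0, 0, 0, 0, 0], [255, 0.005, 0.02, 0, 0, 0, 0], [255, -0.003, 0.034, 0, 0, 0, 0], [255, -0.004, 0.034, 0, 0, 0, 0], [255, -0.004, 0.034, 0, 0, 0, 0], [255, -0.004, 0.034, 0, 0, 0, 0], [255, -0.004, 0.022, 0, 0, 0, 0]]]}}

```text
clock: 11.28
position: [479.7, 256.6, 252.7]
ee_rot: [0.109, 0.994, 0.001, 0.001]
contact_force: [0.8, -0.9, -0.5]
gripper_width: 18.0
grasp_force: 58.6
```

Emit:
{"method": "servo_tool", "body": {"commands": [[[255, 0, 0, 0.02, 0, 0, 0], [255, 0, 0, 0.036, 0, 0, 0], [255, 0, 0, 0.036, 0, 0, 0], [255, 0, 0, 0.036, 0, 0, 0], [255, 0, 0, 0.036, 0, 0, 0], [255, 0, 0, 0.03, 0, 0, 0], [255, 0, 0, 0.02, 0, 0, 0], [255, 0, 0, 0.012, 0, 0, 0], [255, 0, 0, 0.006, 0, 0, 0], [255, 0, 0, 0, 0, 0, 0]]]}}

```text
clock: 12.12
position: [478.8, 253.6, 19.1]
ee_rot: [0.11, 0.994, -0.001, -0.001]
contact_force: [0.2, -0.3, -0.5]
gripper_width: 17.8
grasp_force: 58.6
```

Now the last 15 mm, slowly, then release.

Emit:
{"method": "servo_tool", "body": {"commands": [[[255, 0, 0, 0.005, 0, 0, 0], [255, 0, 0, 0.004, 0, 0, 0], [255, 0, 0, 0.003, 0, 0, 0], [255, 0, 0, 0.0025, 0, 0, 0], [255, 0, 0, 0, 0, 0, 0], [255, 0, 0, 0, 0, 0, 0]]]}}

```text
clock: 12.62
position: [479.3, 253.6, 5.5]
ee_rot: [0.11, 0.994, 0.0, 0.0]
contact_force: [-0.4, 0.4, -0.8]
gripper_width: 18.2
grasp_force: 58.6
```

Emit:
{"method": "servo_tool", "body": {"commands": [[[180, 0, 0, 0, 0, 0, 0], [140, 0, 0, 0, 0, 0, 0], [80, 0, 0, 0, 0, 0, 0], [0, 0, 0, 0, 0, 0, 0], [0, 0, 0, 0, 0, 0, 0], [0, 0, 0, 0, 0, 0, 0], [0, 0, 0, -0.015, 0, 0, 0], [0, 0, 0, -0.03, 0, 0, 0], [0, 0, 0, -0.03, 0, 0, 0], [0, 0, 0, -0.036, 0, 0, 0]]]}}

```text
clock: 13.45
position: [478.2, 252.8, 116.3]
ee_rot: [0.11, 0.994, -0.001, -0.001]
contact_force: [0.7, 0.2, -0.2]
gripper_width: 85.5
grasp_force: 0.0
```

Emit:
{"method": "servo_tool", "body": {"commands": [[[0, 0, 0, -0.036, 0, 0, 0], [0, 0, 0, -0.036, 0, 0, 0], [0, 0, 0, -0.036, 0, 0, 0], [0, 0.02, 0, -0.03, 0, 0, 0], [255, 0.02, -0.03, 0, 0, 0, 0], [255, 0.02, -0.03, 0, 0, 0, 0], [255, 0, 0, 0, 0, 0, 0], [255, 0, 0, 0, 0, 0, 0]]]}}

```text
clock: 14.12
position: [406.4, 207.1, 255.0]
ee_rot: [0.11, 0.994, 0.001, 0.0]
contact_force: [0.2, 0.0, 0.6]
gripper_width: 38.7
grasp_force: 0.0
```

```bash
python3 - <<'E'
from h import *
s=cams.get_image("scene");t=cams.get_image("top");print(arm.read_state()["position"])
cs=[]
for d,(x0,y0,x1,y1) in((s,(305,192,330,218)),(t,(308,210,336,234))):
    g=d["frame"][y0:y1,x0:x1].max(2);m=(g<70).astype(np.uint8)
    n,l,st,c=cv2.connectedComponentsWithStats(m);i=1+st[1:,4].argmax();cs.append(c[i]+[x0,y0]);print(st[i],cs[-1])
print("tab",tri(s,cs[0],t,cs[1]), "top z154",plane(t,cs[1],154))
f=lambda c:cv2.resize(c,(400,400),interpolation=cv2.INTER_CUBIC)
cv2.imwrite("pics/g.png",np.hstack([f(t["frame"][130:270,205:345]),f(s["frame"][100:290,170:360])]))
E
```

```text
[407.92832498 208.52464253 254.68493825]
[ 8  8  8 11 76] [316.31578947 204.92105263]
[ 8 10 11  6 53] [320.98113208 222.60377358]
tab (array([483.17736703, -17.92452326, 137.59679832]), np.float64(0.09486314519962565)) top z154 [481.34172089 -16.1412125  154.        ]
```

View pics/g.png

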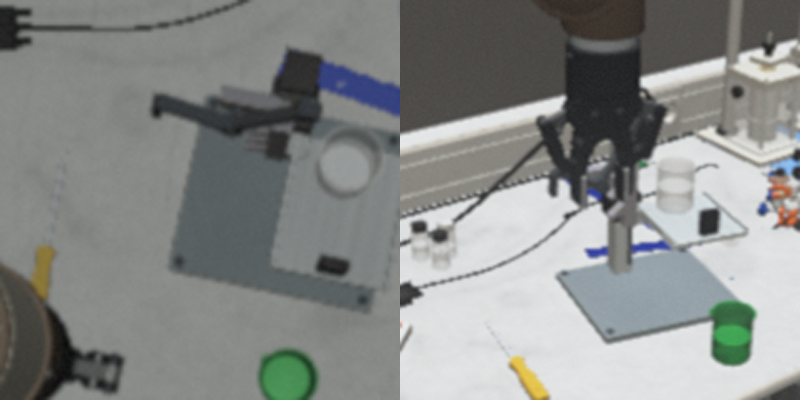

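The left picture shows the pawl thrown back (hook out at (160,105), tail over to the right at (312,112)). The driver lies on the bench at (43,270) with its shaft up to (62,165). The tab is at (333,265), and in the right picture the beaker stands at (675,185).

Emit:
{"method": "servo_tool", "body": {"commands": [[[255, -0.0175, -0.0292, 0, 0, 0, 0], [255, -0.0175, -0.0292, 0, 0, 0, 0], [255, -0.0175, -0.0292, 0, 0, 0, 0], [255, -0.0175, -0.0292, 0, 0, 0, 0], [255, -0.0175, -0.0292, 0, 0, 0, 0], [255, -0.0175, -0.0292, 0, 0, 0, 0], [255, -0.0175, -0.0292, 0, 0, 0, 0], [255, 0, 0, 0.03, 0, 0, 0], [255, 0, 0, 0.03, 0, 0, 0], [255, 0, 0, 0.02, 0, 0, 0]]]}}

```text
clock: 15.05
position: [482.4, -18.9, 171.3]
ee_rot: [0.111, 0.994, -0.0, -0.002]
contact_force: [-0.9, -0.3, -0.8]
gripper_width: -0.0
grasp_force: 0.0
```

Emit:
{"method": "servo_tool", "body": {"commands": [[[255, 0, 0, 0.006, 0, 0, 0], [255, 0, 0, 0.003, 0, 0, 0], [255, 0, 0, 0.002, 0, 0, 0], [255, 0, 0, 0.002, 0, 0, 0], [255, 0, 0, 0.002, 0, 0, 0], [255, 0, 0, 0.002, 0, 0, 0], [255, 0, 0, 0.002, 0, 0, 0], [255, 0, 0, 0.002, 0, 0, 0]]]}}

```text
clock: 15.72
position: [482.5, -17.9, 153.7]
ee_rot: [0.11, 0.994, 0.0, 0.001]
contact_force: [0.3, 0.2, -0.3]
gripper_width: -0.0
grasp_force: 0.0
```

Emit:
{"method": "servo_tool", "body": {"commands": [[[255, 0, 0, 0.002, 0, 0, 0], [255, 0, 0, 0.002, 0, 0, 0], [255, 0, 0, 0.002, 0, 0, 0], [255, 0, 0, 0.002, 0, 0, 0], [255, 0, 0, 0.002, 0, 0, 0], [255, 0, 0, 0.002, 0, 0, 0], [255, 0, 0, 0.002, 0, 0, 0], [255, 0, 0, 0.002, 0, 0, 0]]]}}

```text
clock: 16.38
position: [482.5, -18.0, 137.2]
ee_rot: [0.11, 0.994, 0.0, 0.0]
contact_force: [-1.1, 1.3, 4.1]
gripper_width: 0.1
grasp_force: 2.3
```

The platform moves with about 5 N, already past the point where the pawl would have held it.

Emit:
{"method": "servo_tool", "body": {"commands": [[[255, 0, 0, 0.0025, 0, 0, 0], [255, 0, 0, 0.0025, 0, 0, 0], [255, 0, 0, 0.0025, 0, 0, 0], [255, 0, 0, 0.0025, 0, 0, 0], [255, 0, 0, 0.0025, 0, 0, 0], [255, 0, 0, 0.0025, 0, 0, 0], [255, 0, 0, 0.0025, 0, 0, 0], [255, 0, 0, 0.0025, 0, 0, 0], [255, 0, 0, 0.0025, 0, 0, 0], [255, 0, 0, 0.0025, 0, 0, 0]]]}}

```text
clock: 17.22
position: [482.5, -18.0, 112.1]
ee_rot: [0.11, 0.994, 0.0, 0.0]
contact_force: [-0.6, 2.0, 4.9]
gripper_width: -0.2
grasp_force: 2.4
```

Emit:
{"method": "servo_tool", "body": {"commands": [[[255, 0, 0, 0.0025, 0, 0, 0], [255, 0, 0, 0.0025, 0, 0, 0], [255, 0, 0, 0.0025, 0, 0, 0], [255, 0, 0, 0.0025, 0, 0, 0], [255, 0, 0, 0.0025, 0, 0, 0], [255, 0, 0, 0.0025, 0, 0, 0], [255, 0, 0, 0.0025, 0, 0, 0], [255, 0, 0, 0.0025, 0, 0, 0], [255, 0, 0, 0.0025, 0, 0, 0], [255, 0, 0, 0.0025, 0, 0, 0]]]}}

```text
clock: 18.05
position: [482.5, -18.0, 87.1]
ee_rot: [0.11, 0.994, 0.0, 0.0]
contact_force: [-0.3, 2.8, 5.0]
gripper_width: 0.4
grasp_force: 2.4
```

Emit:
{"method": "servo_tool", "body": {"commands": [[[255, 0, 0, 0.002, 0, 0, 0], [255, 0, 0, 0.002, 0, 0, 0], [255, 0, 0, 0.0015, 0, 0, 0], [255, 0, 0, 0.0015, 0, 0, 0], [255, 0, 0, 0.001, 0, 0, 0], [255, 0, 0, 0.001, 0, 0, 0]]]}}

```text
clock: 18.55
position: [482.5, -18.0, 78.3]
ee_rot: [0.11, 0.994, 0.0, 0.0]
contact_force: [0.8, 2.0, 4.2]
gripper_width: -0.0
grasp_force: 2.2
```

Emit:
{"method": "servo_tool", "body": {"commands": [[[255, 0, 0, 0.001, 0, 0, 0], [255, 0, 0, 0.001, 0, 0, 0], [255, 0, 0, 0.001, 0, 0, 0], [255, 0, 0, 0.0007, 0, 0, 0], [255, 0, 0, 0, 0, 0, 0]]]}}

```text
clock: 18.97
position: [482.4, -18.1, 74.5]
ee_rot: [0.11, 0.994, -0.0, 0.0]
contact_force: [2.6, 1.6, 3.2]
gripper_width: -0.0
grasp_force: 1.5
```

Emit:
{"method": "servo_tool", "body": {"commands": [[[255, 0, 0, 0.0005, 0, 0, 0], [255, 0, 0, 0.0005, 0, 0, 0], [255, 0, 0, 0, 0, 0, 0]]]}}

```text
clock: 19.22
position: [482.4, -18.1, 74.0]
ee_rot: [0.11, 0.994, -0.0, 0.0]
contact_force: [-0.5, 2.7, 7.8]
gripper_width: 0.0
grasp_force: 3.5
```

Emit:
{"method": "servo_tool", "body": {"commands": [[[255, 0, 0, 0.0005, 0, 0, 0], [255, 0, 0, 0, 0, 0, 0]]]}}

```text
clock: 19.38
position: [482.4, -18.1, 74.0]
ee_rot: [0.11, 0.994, -0.0, 0.0]
contact_force: [-0.8, 3.8, 10.6]
gripper_width: -0.0
grasp_force: 5.2
```

The force climbs while z stays at 74.0 mm, which is the bottom stop (57 + 17 mm). I back off and check.

Emit:
{"method": "servo_tool", "body": {"commands": [[[255, 0, 0, -0.001, 0, 0, 0], [255, 0, 0, -0.004, 0, 0, 0], [255, 0, 0, -0.015, 0, 0, 0], [255, 0, 0, -0.03, 0, 0, 0], [255, 0, 0, -0.036, 0, 0, 0], [255, 0.02, 0, -0.036, 0, 0, 0], [255, 0.03, 0, -0.02, 0, 0, 0], [255, 0.03, -0.02, 0, 0, 0, 0], [255, 0.01, -0.03, 0, 0, 0, 0], [255, 0, 0, 0, 0, 0, 0]]]}}

```text
clock: 20.22
position: [378.3, -49.5, 214.4]
ee_rot: [0.111, 0.994, -0.0, -0.002]
contact_force: [-0.4, -0.7, -0.7]
gripper_width: 0.2
grasp_force: 0.0
```

```bash
python3 - <<'E'
from h import *
s=cams.get_image("scene");t=cams.get_image("top");print(arm.read_state()["position"],arm.read_state()["contact_force"])
f=lambda c,w:cv2.resize(c,(w,400),interpolation=cv2.INTER_CUBIC)
cv2.imwrite("pics/i.png",np.hstack([f(t["frame"][130:270,205:345],400),f(s["frame"][100:290,170:360],400)]))
E
```

```text
[381.9197416  -48.0758005  214.75241139] [0.29984466 0.09710722 0.12192716]
```

View pics/i.png

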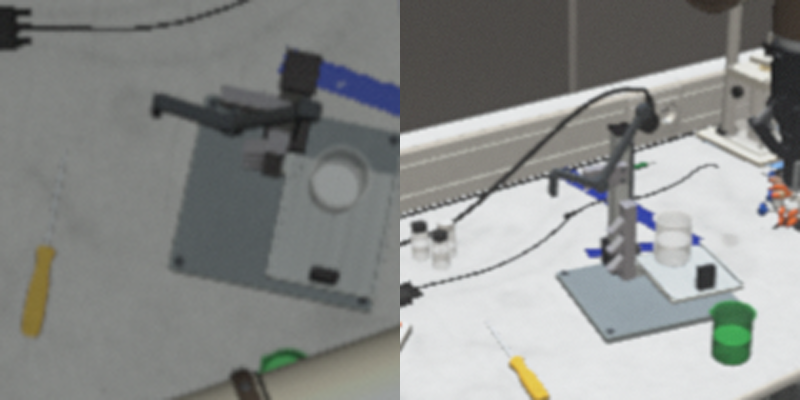

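The platform is down on the foot with the clear beaker standing at (672,238). The pawl is thrown back (tail up to (650,115), hook (555,180)), the driver lies at (38,290) and the green cup has not moved. The robot touches nothing, so I hand the job in.

```bash
python3 -c "
from bench import ticket
print(ticket.job_done())"
```

```text
the job is handed in; nothing more can be done
None
```

The job is handed in after about 20 s of robot time: the pawl was flipped with the screwdriver's shaft and stays thrown back, the screwdriver lies on the bench, and the platform is on its bottom stop with the beaker still standing. No verdict was returned.

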